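# Slide the stone box into its parking bay

## Task

Push the small wooden box of stones with the fingers, first into line with the lane between the two low guide strips and then down the lane until its end rests against the stop bar. The strips have only just been glued down, so neither the box nor the robot may touch either of them at any time. Only push: the box stays flat on the bench and is never lifted or tipped, and everything standing around is left where it is; finish with the hand clear of the box.

Things in the scene. Friction and masses are not known exactly. Their poses are not given: they have to be found in the camera images.
- stone_box: loose dark wooden box, lid fixed shut, 0.25-0.5 kg, long axis y, origin on its underside. Lid: x -45..46, y -76..76, z 43..50 mm; walls below: x -42..46, y -75..75 mm. A lip 18 mm wide juts to x = -49 mm mid-front (z 44..48). It starts before the lane's mouth, front to the robot, within 0.15 rad of the lane's line, 15-45 mm nearer the robot than the lane's middle
- bay: fixed metal bay: a stop bar 128 mm long, 16 mm high, and two guide strips. Origin on the bench, mid-lane, halfway along the strips. The lane runs along y, mouth at +y (robot's left); the stop's black rubber face is the plane y = -100 mm, so the box is home at y = -24 mm. Strips' inner faces at x = -52 and +52 mm: the box walls have 8 mm each side with the box origin at x = -2 mm. Floor: bare bench
- rail_near: fixed guide strip on the robot's side of the lane, 12 mm wide, 14 mm high, 206 mm long with a rounded end at the mouth; origin on its underside, 100 mm from the square end, long axis y. Not to be touched; fingertips more than 16 mm above the bench pass over it.
- rail_far: the same on the far side of the lane, parallel to it.
- lane_mouth (a point): point on the bench on the lane's middle line, level with the rounded ends of the two strips at the mouth (y = +106 mm of the bay).
- jar_white: screw-lid jar, 55 mm across, 68 mm high, white with a dark lid, standing behind the far guide strip; origin under its centre; loose, leave it alone
- jar_grey: screw-lid jar, 55 mm across, 68 mm high, dark with a white lid, standing behind the far guide strip nearer the mouth; origin under its centre; loose, leave it alone
- tape_roll: roll of black tape lying flat, 62 mm across, 19 mm high, between the near guide strip and the robot; origin under its centre; loose, leave it alone
- ring_stand: white cast flask stand, 78 x 84 x 63 mm, on the right-hand bench; origin under its centre; loose, leave it alone
- pliers: pliers with red handles lying on the right-hand bench, 152 mm long, 13 mm high; origin under its centre; loose, leave it alone
- agate_slab: flat banded stone slice on the right-hand bench, 67 x 94 x 8 mm; origin under its centre; loose, leave it alone
- stone_rough: rough stone between the near guide strip and the robot, 44 x 52 x 36 mm; origin under its centre; loose, leave it alone

How it is judged:
By the outcome, as a careful person would: the job done as asked, in the order asked, and still so for the second after the job is handed in, with the robot touching nothing.
It also fails if it takes over 59 s, if anything falls off the work surface, if the arm or the gripper's body presses on something with over 40 N, if the wrist force passes 120 N, or if a joint passes its speed limit or range.

## Robot

A 6-joint arm with a two-finger parallel gripper is mounted at the origin on a cart in front of the work surface, level with it; the furniture and walls round the work are solid. World frame = base frame: x ahead of the robot, y to its left, z up, the work surface at z = 0. Lengths are in mm, angles in rad, forces in N, time in s.
With the tool pointing down it reaches from about 325 to 925 mm from the base axis. Payload 3.1 kg.
Tool frame: the origin (TCP) lies between the finger pads; the fingertips stand 14 mm ahead of it and the grasp point (between the pads) lies 5 mm behind it (arm.finger_overhang is the distance from the TCP to the fingertips, in mm); z points along the fingers, y is the line along which they close (so a half turn about z gives the same grasp; the last joint's range is limited). The gripper opens to 85 mm and grips with 20 to 120 N. Pads are 22 mm wide; open, the fingers measure 114 mm over their backs; the gripper's body (76 mm by 85 mm) begins 54 mm behind the grasp point. The pads swing forward as they close: fully open they stand 13 mm farther back than shut.
Start: joints at [1.032, 0.217, 1.613, -0, 1.311, -0.112], TCP at [258.709, 568.955, 245.3] pointing down, gripper open.
Joint ranges: [-2.75, 2.75], [-0.78, 2.1], [0.31, 2.55], [-1.13, 4.27], [0.13, 2.63], [-2.58, 2.58]. Speed limits (rad/s): [2.79, 2.79, 3.14, 3.14, 3.14, 3.14].

## Interface

Orientations are given as a 3x3 rotation matrix whose columns are the frame's x, y, z axes.
In Python, from plant import readout, viewer, arm gives the robot as it stands.
- The arm moves only by the tool send_rows, never from a script. Its argument "series" is a list of rows, each a list of 3 entries, a list of its own where there are three numbers: the opening, from -1 (shut) to 1 (fully open), so that 0 is half open, then the shift along the tool's x, y, z in mm, then the turn about the tool's z in degrees. In form: [[hand, [tx, ty, tz], twist], ...]. A call has 1 to 20 rows; each row is the pose to reach, as a shift and turn from the pose commanded when the call began, along the tool's axes at that moment; what a row does not reach only later rows make up. A row lasts 1/10 s, in which the tool goes at most 50 mm and 8.59 degrees, less where a joint would pass 70% of its speed; a pose out of reach is approached as far as the arm can. A call with a gripper value outside its range is refused whole. The fingers move at their own pace and stop on an object; "grip_force" is the grip in N (left out, the last holds). Time passes only in rows, so rows that repeat a pose let the fingers close. It gives the time, the measured TCP pose, the force, the opening and the grip force at its end, in the units of the state.
- readout.state(): the state, without advancing time (a new reading comes with each control period).
- viewer.get_image(name): name is "scene" or "side" or "wrist"; returns a dict with "pixels" (480x640x3 uint8, red, green, blue), "fx", "fy", "cx", "cy" (pixels), "xyz" and "orientation" of the camera in the world; the wrist camera has in their place "mount" (4x4, takes a point from camera to tool coordinates, whose origin is the TCP and whose axes are the flange's). Camera axes: x right, y down, z forward; pixel columns grow to the right and rows downward; lengths in mm; the calibration is good to about 2 mm. A picture is of the moment at which its call begins: read the wrist's pose just before it. There is no depth.
- arm.hand_in(): hands the job in; it is judged then, once.
The state is a dict: "clock": time; "joint_pos": joint angles; "dq": joint speeds; "joint_efforts": joint torques, N m; "tcp_pos": TCP position; "ee_rot": TCP orientation; "wrist_force": force on the tool from outside, world axes, zero at the start; "moment": the same for the moment, N m; "grip_width": opening from 0.0 (shut) to 1.0 (fully open); "gripper_force": force on a finger pad.
Only numpy, scipy, OpenCV 4.12 (cv2) and the standard library are available. Lean on these libraries where they do the work, as an engineer would, in place of code of your own. Each camera call takes 0.05 s, during which the arm holds its last target. There are 200 camera calls.

## Working session

There is one attempt and no reset: what is moved stays moved. The work goes in short steps, Python scripts to look and compute and a tool call to move; the robot and the scene stay as the last step left them, time stands still between calls to the robot, and variables do not carry over. Pictures are saved under pics/ and viewed, at most 10 in all, crops included, and the job is handed in when it is done.

Besides the shell and the picture viewer there is one more tool, called by a JSON object that holds its "name" and its "arguments", one argument or row to a line. send_rows: Moves the arm, as the interface text tells. Its arguments: {"type":"object","properties":{"series":{"type":"array","items":{"type":"array"}},"grip_force":{"type":"number"}},"required":["series"]}

```bash
mkdir -p pics; ls; python3 - <<'E'
from plant import readout, viewer, arm
import cv2,numpy as np
s=readout.state(); print(s['clock'],s['tcp_pos'],s['ee_rot'],s['grip_width'])
for n in ['scene','side']:
    i=viewer.get_image(n); cv2.imwrite(f'pics/{n}0.png',i['pixels'][:,:,::-1]); np.savez(f'pics/{n}0.npz',**i)
    print(n,i['fx'],i['cx'],i['cy'],i['xyz'],i['orientation'])
E
```

```text
pics
0.0 [258.29446804 568.26652502 243.95876765] [[-9.10295118e-01  4.13958075e-01 -1.22904713e-03]
 [ 4.13959816e-01  9.10292806e-01 -2.06816102e-03]
 [ 2.62660805e-04 -2.39141301e-03 -9.99997106e-01]] 1.002691202552376
scene 462.9887402617252 323.7155003703576 239.6329405562679 [-427.89192786 -674.29909811  626.62825531] [[ 0.47375438 -0.41617691  0.77611441]
 [-0.88064669 -0.2281516   0.41522074]
 [ 0.00426646 -0.88019522 -0.47459264]]
side 599.9361346607311 323.0602598078844 229.71999697016028 [405.24435297 978.12752618 535.36193735] [[-0.99519765 -0.0190593   0.09601242]
 [-0.09579831  0.39113148 -0.91533538]
 [-0.02010783 -0.92013744 -0.39107898]]
```

View pics/scene0.png

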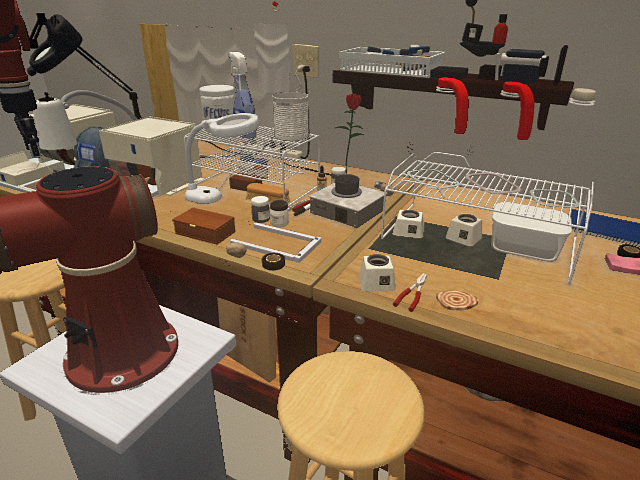

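View pics/side0.png

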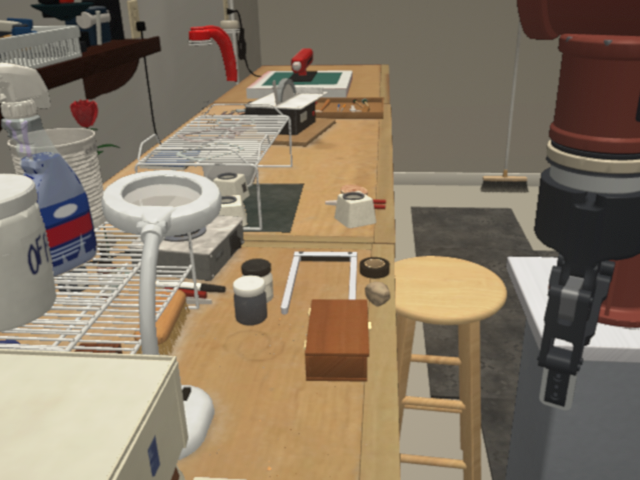

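Scene picture: box at (205,225), the white U-shaped bay at about (285,240), jars behind it, and tape and stone in front. Side picture: box lid about (308-370, 300-380), rails running from the stop at y≈255 towards the box. I'll get rough positions first, then look from above with the wrist camera.

```bash
cat > h.py <<'E'
import numpy as np, cv2
def cam(i, tcp=None, R=None):
    if 'mount' in i:
        M=np.array(i['mount']); return R@M[:3,3]+tcp, R@M[:3,:3]
    return np.array(i['xyz']),np.array(i['orientation'])
def ray(i,px,z,C=None):
    o,R=C if C is not None else cam(i)
    px=np.atleast_2d(px).astype(float)
    d=np.c_[(px[:,0]-i['cx'])/i['fx'],(px[:,1]-i['cy'])/i['fy'],np.ones(len(px))]@R.T
    return o+d*((z-o[2])/d[:,2])[:,None]
E
python3 - <<'E'
from h import *
s=dict(np.load('pics/side0.npz')); c=dict(np.load('pics/scene0.npz'))
np.set_printoptions(precision=0,suppress=True)
print('box lid',ray(s,[[313,300],[368,300],[368,355],[308,355]],50))
print('rails',ray(s,[[285,308],[297,255],[353,255],[354,300]],14))
print('scene stop',ray(c,[[318,240],[302,256],[232,240],[270,225]],14))
print('scene box',ray(c,[[174,222],[190,208],[234,222],[222,236]],50))
print('jars/tape/stone',ray(s,[[250,320],[257,300],[375,275],[378,302]],0))
from plant import viewer
i=viewer.get_image('wrist');print(i['mount'],i['fx'],i['cx'],i['cy'])
E
```

```text
box lid [[513. 133.  50.]
 [424. 128.  50.]
 [420. 280.  50.]
 [503. 286.  50.]]
rails [[ 565.  101.   14.]
 [ 573. -109.   14.]
 [ 460. -115.   14.]
 [ 450.   66.   14.]]
scene stop [[ 564. -125.   14.]
 [ 467. -131.   14.]
 [ 450.   84.   14.]
 [ 578.   44.   14.]]
scene box [[405. 249.  50.]
 [498. 276.  50.]
 [486. 102.  50.]
 [403.  77.  50.]]
jars/tape/stone [[623. 120.   0.]
 [624.  52.   0.]
 [415. -57.   0.]
 [408.  46.   0.]]
[[   0.   -1.   -0.   83.]
 [   1.   -0.    0.   -0.]
 [  -0.   -0.    1. -128.]
 [   0.    0.    0.    1.]] 367.9830672542517 310.45683168060555 235.57009047825616
```

{"name": "send_rows", "arguments": {
  "series": [
    [1, [-160, -100, 0], -9],
    [1, [-160, -100, 0], -9],
    [1, [-160, -100, 0], -9],
    [1, [-160, -100, 0], -9],
    [1, [-320, -206, 20], -18],
    [1, [-320, -206, 20], -18],
    [1, [-320, -206, 20], -18],
    [1, [-320, -206, 20], -18],
    [1, [-475, -309, 44], -27],
    [1, [-475, -309, 44], -27],
    [1, [-475, -309, 44], -27],
    [1, [-475, -309, 44], -27],
    [1, [-475, -309, 44], -27],
    [1, [-475, -309, 44], -27],
    [1, [-475, -309, 44], -27]
  ]
}}

```text
clock: 1.65
tcp_pos: [562.5, 91.7, 201.0]
ee_rot: [[-0.999, -0.045, -0.001], [-0.045, 0.999, 0.0], [0.001, 0.0, -1.0]]
wrist_force: [0.1, 0.1, 0.2]
grip_width: 0.996
gripper_force: 0.0
```

```bash
cat > w.py <<'E'
from h import *
from plant import readout, viewer
def shot(n):
    s=readout.state(); i=viewer.get_image('wrist')
    cv2.imwrite(f'pics/{n}.png',i['pixels'][:,:,::-1])
    np.savez(f'pics/{n}.npz',tcp=s['tcp_pos'],R=s['ee_rot'],**i)
    print(s['clock'],s['tcp_pos'],s['ee_rot'],s['wrist_force'])
if __name__=='__main__':
    import sys; np.set_printoptions(precision=3,suppress=True); shot(sys.argv[1])
E
python3 w.py w1
```

```text
1.65 [562.525  91.732 201.017] [[-0.999 -0.045 -0.001]
 [-0.045  0.999  0.   ]
 [ 0.001  0.    -1.   ]] [0.096 0.07  0.242]
```

View pics/w1.png

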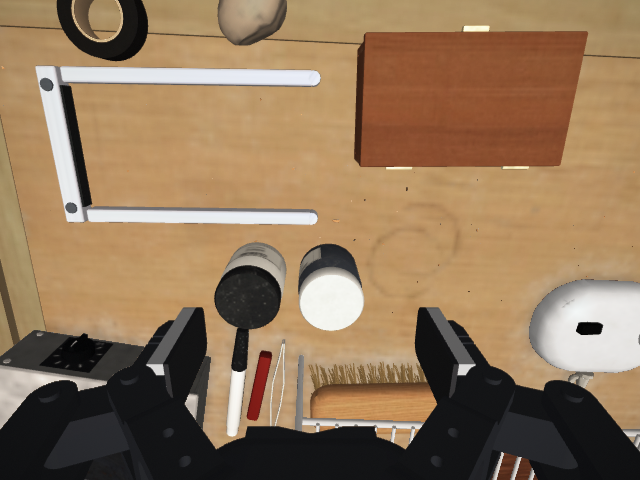

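The wrist picture shows the bay: rails from (60,76) to (318,78) and (85,214) to (316,218), stop on the left with its rubber at (75,145). The box lid corners are about (366,32), (587,31), (561,166), (362,166). I'll measure these by mask.

```bash
cat > m.py <<'E'
from h import *
import sys
np.set_printoptions(precision=3,suppress=True)
def load(n):
    i=dict(np.load(f'pics/{n}.npz')); return i,cam(i,i['tcp'],i['R'])
def boxquad(i):
    hsv=cv2.cvtColor(i['pixels'],cv2.COLOR_RGB2HSV)
    m=cv2.inRange(hsv,(0,110,60),(11,255,255)); m=cv2.morphologyEx(m,cv2.MORPH_OPEN,np.ones((5,5)))
    m[260:]=0
    c=max(cv2.findContours(m,cv2.RETR_EXTERNAL,cv2.CHAIN_APPROX_NONE)[0],key=cv2.contourArea)
    return m,c
def strips(i,C):
    hsv=cv2.cvtColor(i['pixels'],cv2.COLOR_RGB2HSV)
    m=cv2.inRange(hsv,(0,0,150),(180,60,255)); m[250:]=0
    return m
if __name__=='__main__':
    i,C=load(sys.argv[1]); print(i['mount'][:3])
    m,c=boxquad(i); a=cv2.approxPolyDP(c,6,True)[:,0]; print('box poly',a.tolist()); print(ray(i,a,50,C))
    m=strips(i,C)
    for k in sorted(cv2.findContours(m,cv2.RETR_EXTERNAL,cv2.CHAIN_APPROX_NONE)[0],key=cv2.contourArea)[-3:]:
        a=cv2.approxPolyDP(k,3,True)[:,0]; print('strip',cv2.contourArea(k)); print(np.c_[a,ray(i,a,14,C)])
E
python3 m.py w1
```

```text
[[   0.      -0.947   -0.321   83.194]
 [   1.      -0.       0.001    0.193]
 [  -0.001   -0.321    0.947 -127.525]]
box poly [[364, 35], [361, 166], [559, 164], [586, 32]]
[[429.146 122.465  50.   ]
 [516.715 128.241  50.   ]
 [508.573 276.626  50.   ]
 [420.576 271.815  50.   ]]
strip 2634.0
[[  87.     210.     570.671 -104.336   14.   ]
 [  89.     221.     580.761 -104.063   14.   ]
 [ 312.     224.     574.711   94.272   14.   ]
 [ 317.     219.     569.876   98.497   14.   ]
 [ 309.     212.     563.77    91.112   14.   ]]
strip 2836.0
[[  35.      66.     455.743 -127.568   14.   ]
 [  66.     220.     580.738 -124.33    14.   ]
 [  80.     222.     582.052 -112.198   14.   ]
 [  84.     220.     580.026 -108.363   14.   ]
 [  55.      68.     456.479 -112.249   14.   ]]
strip 3798.5
[[  60.      67.     455.582 -108.226   14.   ]
 [  63.      81.     465.669 -107.604   14.   ]
 [ 314.      85.     459.659   90.523   14.   ]
 [ 320.      79.     455.06    95.042   14.   ]
 [ 314.      70.     448.774   90.      14.   ]]
```

```bash
python3 -c "
from plant import arm;print(arm.finger_overhang)
print([a for a in dir(arm) if a[0]!='_'])"
```

```text
14.0
['Unreachable', 'finger_overhang', 'hand_in']
```

{"name": "send_rows", "arguments": {
  "series": [
    [1, [168, 113, 0], 0.7],
    [1, [168, 113, 0], 0.7],
    [1, [168, 113, 0], 0.7],
    [1, [168, 113, 0], 0.7],
    [1, [168, 113, 0], 0.7],
    [1, [168, 113, 80], 0.7],
    [1, [168, 113, 150], 0.7],
    [1, [168, 113, 150], 0.7],
    [1, [168, 113, 150], 0.7],
    [1, [168, 113, 150], 0.7]
  ]
}}

```text
clock: 2.7
tcp_pos: [389.6, 196.6, 51.0]
ee_rot: [[-0.999, -0.033, -0.002], [-0.033, 0.999, -0.001], [0.002, -0.001, -1.0]]
wrist_force: [1.3, -0.4, 0.5]
grip_width: 1.005
gripper_force: 0.0
```

```bash
python3 - <<'E'
from plant import viewer
import cv2,numpy as np
i=viewer.get_image('side'); np.savez('pics/side1.npz',**i)
cv2.imwrite('pics/side1.png',cv2.resize(i['pixels'][200:400,230:500,::-1],None,fx=2.9,fy=2.9))
E
```

```text
(no output)
```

View pics/side1.png

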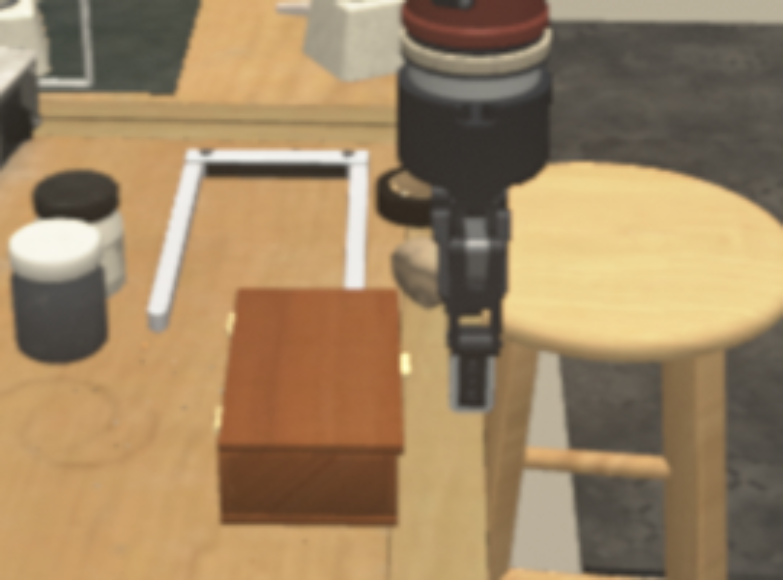

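The side crop shows the fingers beside the box front, tips at about full-image (393,341). The brass lip is at mid-front, and the bay, jars, tape and stone look clear. Next is the fingertip height.

```bash
python3 - <<'E'
from h import *
i=dict(np.load('pics/side1.npz')); o,R=cam(i)
for px in [(393,341)]:
    d=R@np.array([(px[0]-i['cx'])/i['fx'],(px[1]-i['cy'])/i['fy'],1])
    for y in (240,247,254): print(y,o+d*(y-o[1])/d[1])
E
```

```text
240 [384.89581619 240.          47.7771858 ]
247 [385.08879064 247.          52.40117439]
254 [385.2817651  254.          57.02516298]
```

{"name": "send_rows", "arguments": {
  "series": [
    [1, [0, 0, 15], 0],
    [1, [0, 0, 30], 0],
    [1, [-5, 0, 30], 0],
    [1, [-10, 0, 30], 0],
    [1, [-14, 0, 30], 0],
    [1, [-17, 0, 30], 0],
    [1, [-20, 0, 30], 0],
    [1, [-22, 0, 30], 0],
    [1, [-24, 0, 30], 0],
    [1, [-26, 0, 30], 0],
    [1, [-28, 0, 30], 0],
    [1, [-31, 0, 30], 0],
    [1, [-34, 0, 30], 0],
    [1, [-37, 0, 30], 0],
    [1, [-40, 0, 30], 0],
    [1, [-43, 0, 30], 0],
    [1, [-45, 0, 30], 0],
    [1, [-47, 0, 30], 0],
    [1, [-48, 0, 30], 0],
    [1, [-48, 0, 30], 0]
  ]
}}

```text
clock: 4.75
tcp_pos: [438.7, 198.1, 21.4]
ee_rot: [[-0.999, -0.032, 0.001], [-0.032, 0.999, 0.0], [-0.001, 0.0, -1.0]]
wrist_force: [-0.7, -0.5, -0.9]
grip_width: 1.005
gripper_force: 0.3
```

```bash
cat > side.py <<'E'
# box lid from the side camera: red mask -> lid far-end and near-end corners
from h import *
from plant import viewer
import sys
i=viewer.get_image('side'); np.savez(f'pics/{sys.argv[1]}.npz',**i)
cv2.imwrite(f'pics/{sys.argv[1]}.png',cv2.resize(i['pixels'][200:400,230:500,::-1],None,fx=2.9,fy=2.9))
E
python3 side.py side2
```

```text
(no output)
```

View pics/side2.png

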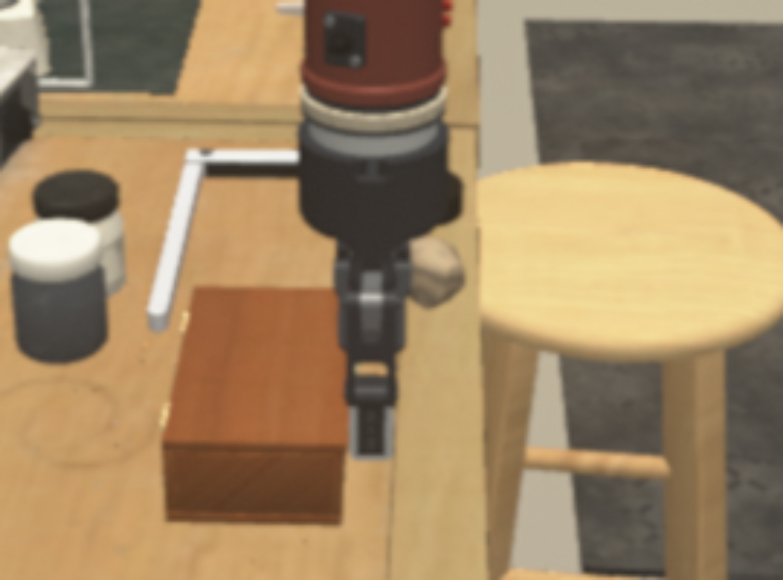

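{"name": "send_rows", "arguments": {
  "series": [
    [1, [10, 0, 0], 0],
    [1, [20, 0, 0], 0],
    [1, [20, 0, -40], 0],
    [1, [20, 0, -90], 0],
    [1, [20, 0, -140], 0],
    [1, [-10, -30, -180], 0],
    [1, [-45, -60, -180], 0],
    [1, [-80, -85, -180], 0],
    [1, [-120, -110, -180], 0],
    [1, [-120, -110, -180], 0],
    [1, [-120, -110, -180], 0],
    [1, [-120, -110, -180], 0]
  ]
}}

```text
clock: 6.0
tcp_pos: [560.1, 92.6, 200.7]
ee_rot: [[-0.999, -0.033, -0.002], [-0.033, 0.999, 0.0], [0.002, 0.0, -1.0]]
wrist_force: [0.2, 1.1, 0.8]
grip_width: 0.997
gripper_force: 0.0
```

```bash
python3 w.py w2; python3 m.py w2
```

```text
6.0 [560.148  92.583 200.68 ] [[-0.999 -0.033 -0.002]
 [-0.033  0.999  0.   ]
 [ 0.002  0.    -1.   ]] [0.223 1.15  0.807]
[[   0.      -0.947   -0.321   83.195]
 [   1.      -0.       0.001    0.187]
 [  -0.001   -0.321    0.947 -127.524]]
box poly [[360, 76], [359, 99], [405, 94], [408, 101], [358, 101], [356, 200], [549, 199], [574, 76]]
[[452.552 124.107  50.   ]
 [467.574 124.536  50.   ]
 [463.196 156.792  50.   ]
 [467.759 159.458  50.   ]
 [468.929 123.926  50.   ]
 [540.754 127.706  50.   ]
 [535.11  276.793  50.   ]
 [447.633 273.235  50.   ]]
strip 2597.5
[[  87.     215.     570.232 -104.148   14.   ]
 [  88.     226.     580.433 -104.89    14.   ]
 [ 311.     227.     574.911   94.133   14.   ]
 [ 316.     223.     571.036   98.463   14.   ]
 [ 310.     215.     563.83    92.879   14.   ]]
strip 2810.5
[[  34.      73.     455.627 -127.117   14.   ]
 [  66.     224.     579.193 -124.169   14.   ]
 [  83.     227.     581.517 -109.501   14.   ]
 [  53.      74.     455.861 -112.381   14.   ]]
strip 3835.0
[[  58.      74.     455.732 -108.463   14.   ]
 [  63.      88.     465.882 -106.398   14.   ]
 [ 312.      88.     459.375   91.076   14.   ]
 [ 317.      83.     455.57    94.903   14.   ]
 [ 316.      77.     451.226   93.948   14.   ]
 [ 307.      73.     448.569   86.78    14.   ]]
```

View pics/w2.png

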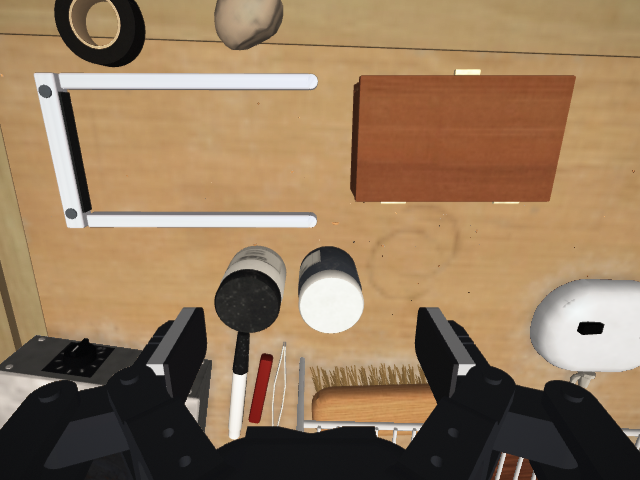

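The box is now parallel to the lane (yaw 0.035 against 0.033) at bay x ≈ -14.5, so it needs about 12.5 mm more.

{"name": "send_rows", "arguments": {
  "series": [
    [1, [45, 37, 0], 0],
    [1, [90, 74, 0], 0],
    [1, [131, 110, 0], 0],
    [1, [131, 110, 40], 0],
    [1, [131, 110, 90], 0],
    [1, [131, 110, 135], 0],
    [1, [131, 110, 165], 0],
    [1, [131, 110, 179], 0],
    [1, [126, 110, 179], 0],
    [1, [122, 110, 179], 0],
    [1, [119, 110, 179], 0],
    [1, [117, 110, 179], 0],
    [1, [115, 110, 179], 0],
    [1, [113, 110, 179], 0],
    [1, [111, 110, 179], 0],
    [1, [109, 110, 179], 0],
    [1, [107, 110, 179], 0],
    [1, [106, 110, 179], 0],
    [1, [105, 110, 179], 0],
    [1, [105, 110, 179], 0]
  ]
}}

```text
clock: 8.05
tcp_pos: [453.6, 198.5, 22.2]
ee_rot: [[-0.999, -0.032, 0.0], [-0.032, 0.999, -0.0], [-0.0, -0.0, -1.0]]
wrist_force: [-1.5, 0.2, 0.4]
grip_width: 0.996
gripper_force: 0.7
```

{"name": "send_rows", "arguments": {
  "series": [
    [1, [8, 0, 0], 0],
    [1, [20, 0, 0], 0],
    [1, [20, 0, -40], 0],
    [1, [20, 0, -90], 0],
    [0.3, [20, 0, -140], 8],
    [0, [0, 10, -180], 16],
    [0, [-20, 20, -180], 24],
    [0, [-40, 40, -180], 32],
    [0, [-53, 50, -180], 40],
    [0, [-53, 50, -180], 48],
    [0, [-53, 50, -180], 56],
    [0, [-53, 50, -180], 64],
    [0, [-53, 50, -180], 72],
    [0, [-53, 50, -180], 80],
    [0, [-53, 50, -180], 90],
    [0, [-53, 50, -180], 90],
    [0, [-53, 50, -180], 90],
    [0, [-53, 50, -180], 90]
  ]
}}

```text
clock: 9.85
tcp_pos: [504.3, 250.2, 202.2]
ee_rot: [[-0.034, 0.999, -0.0], [0.999, 0.034, -0.0], [-0.0, -0.0, -1.0]]
wrist_force: [-0.1, -0.3, 0.5]
grip_width: 0.5
gripper_force: 0.0
```

```bash
python3 w.py w3; python3 m.py w3
```

```text
9.85 [504.289 250.179 202.185] [[-0.034  0.999 -0.   ]
 [ 0.999  0.034 -0.   ]
 [-0.    -0.    -1.   ]] [-0.055 -0.326  0.457]
[[   0.      -0.947   -0.32    82.842]
 [   1.       0.      -0.      -0.543]
 [   0.      -0.32     0.947 -127.525]]
box poly [[259, 187], [261, 259], [369, 259], [373, 188], [366, 180], [272, 179]]
[[463.269 276.514  50.   ]
 [464.297 216.859  50.   ]
 [552.798 219.918  50.   ]
 [550.844 278.761  50.   ]
 [544.955 284.738  50.   ]
 [473.242 283.027  50.   ]]
strip 436.0
[[602.     40.    722.747 392.472  14.   ]
 [605.     46.    726.251 388.449  14.   ]
 [600.     58.    724.801 379.995  14.   ]
 [608.     65.    732.483 375.283  14.   ]
 [639.     56.    754.692 382.438  14.   ]
 [638.     51.    752.796 385.882  14.   ]
 [608.     59.    731.233 379.509  14.   ]
 [620.     55.    739.72  382.625  14.   ]
 [623.     47.    740.337 388.241  14.   ]]
strip 6352.0
[[  0.      0.    267.12  403.427  14.   ]
 [  0.     37.    261.33  378.615  14.   ]
 [161.     43.    384.198 378.728  14.   ]
 [157.      0.    383.962 407.455  14.   ]]
strip 15056.0
[[477.      0.    622.075 415.665  14.   ]
 [462.     81.    620.18  359.823  14.   ]
 [471.    109.    630.966 339.186  14.   ]
 [482.    121.    641.591 330.249  14.   ]
 [503.    131.    660.379 323.002  14.   ]
 [528.    132.    681.198 322.924  14.   ]
 [553.    123.    700.109 330.701  14.   ]
 [577.    101.    715.277 348.196  14.   ]
 [588.     82.    720.231 362.541  14.   ]
 [605.     15.    720.155 409.239  14.   ]
 [605.      0.    717.307 418.949  14.   ]
 [564.      0.    686.804 417.897  14.   ]
 [547.      8.    675.405 412.3    14.   ]
 [531.      0.    662.252 417.05   14.   ]]
```

View pics/w3.png

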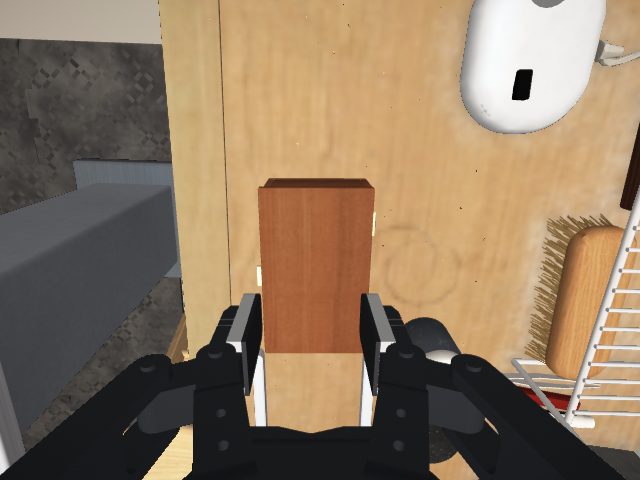

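The wrist picture shows the box lid at columns 260–373, rows 187–352, with both rail ends beyond it at (259,390) and (366,390). I'll compare edges within this single image.

```bash
cat > rel.py <<'E'
from m import *
i,C=load(sys.argv[1]); r0,r1,r2,r3=map(int,sys.argv[2:6])
hsv=cv2.cvtColor(i['pixels'],cv2.COLOR_RGB2HSV).astype(int)
red=(hsv[...,0]<=11)&(hsv[...,1]>110)&(hsv[...,2]>60)
wh=(hsv[...,1]<70)&(hsv[...,2]>140)
def bay(P):
    d=P[:,:2]-[515,-9]; c,s=np.cos(.033),np.sin(.033); return np.c_[d[:,0]*c+d[:,1]*s,-d[:,0]*s+d[:,1]*c]
def rep(n,px,z):
    if len(px)<5: print(n,'few',len(px)); return
    P=bay(ray(i,np.array(px),z,C)); k,b=np.polyfit(P[:,1],P[:,0],1); res=P[:,0]-(k*P[:,1]+b); g=abs(res)<1.5
    k,b=np.polyfit(P[g,1],P[g,0],1)
    print(n,'bay x mean %.1f at y %.0f..%.0f slope %.3f n %d'%(P[g,0].mean(),P[g,1].min(),P[g,1].max(),k,g.sum()))
L,R=[],[]
for r in range(r0,r1):
    c=np.flatnonzero(red[r,200:450])+200
    if len(c)>60: L.append((c[0]-.5,r)); R.append((c[-1]+.5,r))
rep('lid left',L,50); rep('lid right',R,50)
for n,a,b in (('near rail',240,300),('far rail',335,395)):
    A,B=[],[]
    for r in range(r2,r3):
        c=np.flatnonzero(wh[r,a:b])+a
        if 5<len(c)<20 and c[-1]-c[0]<20: A.append((c[0]-.5,r)); B.append((c[-1]+.5,r))
    rep(n+' left',A,14); rep(n+' right',B,14)
col=[(c,np.flatnonzero(red[150:400,c])[0]+150) for c in range(285,350)]
e=np.array([np.flatnonzero(red[r0:,285:350].mean(1)>.5)[-1]+r0]); P=bay(ray(i,[[316,e[0]+.5]],50,C)); print('far end row',e,P)
E
python3 rel.py w3 195 285 375 420
```

```text
lid left bay x mean -43.4 at y 205..281 slope 0.002 n 90
lid right bay x mean 46.0 at y 205..281 slope 0.001 n 90
near rail left bay x mean -63.1 at y 25..79 slope 0.002 n 37
near rail right bay x mean -51.5 at y 25..83 slope -0.002 n 42
far rail left bay x mean 51.9 at y 25..80 slope 0.002 n 42
far rail right bay x mean 63.5 at y 26..68 slope -0.035 n 26
far end row [352] [[  2.447 136.828]]
```

```bash
python3 - <<'E'
from h import *
s=dict(np.load('pics/side0.npz')); c=dict(np.load('pics/scene0.npz'))
def d(i,p):
    o,R=cam(i); v=R@np.array([(p[0]-i['cx'])/i['fx'],(p[1]-i['cy'])/i['fy'],1]); return o,v/np.linalg.norm(v)
for a,b in (((162,200),(233,125)),((218,205),(210,127))):
    o,u=d(s,a);p,v=d(c,b); t=np.linalg.lstsq(np.c_[u,-v],p-o,rcond=None)[0]; print(o+u*t[0],p+v*t[1])
E
```

```text
[698.31020655 246.53410573 261.63735597] [696.74006464 247.13582171 258.34804076]
[615.2250012  269.60191122 264.52083897] [616.89506829 268.92195453 267.59440688]
```

{"name": "send_rows", "arguments": {
  "series": [
    [0, [32, 2, 0], 0],
    [0, [63, 3, 0], 0],
    [0, [63, 3, 40], 0],
    [0, [63, 3, 85], 0],
    [0, [63, 3, 125], 0],
    [0, [63, 3, 155], 0],
    [0, [63, 3, 171], 0],
    [0, [63, 3, 171], 0]
  ]
}}

```text
clock: 10.7
tcp_pos: [503.5, 312.2, 28.5]
ee_rot: [[-0.033, 0.999, -0.005], [0.999, 0.033, -0.002], [-0.002, -0.005, -1.0]]
wrist_force: [-0.1, 0.1, -0.1]
grip_width: 0.499
gripper_force: 0.0
```

```bash
python3 side.py side3; python3 w.py w4
```

```text
10.75 [505.209 313.032  30.704] [[-0.033  0.999 -0.002]
 [ 0.999  0.033 -0.001]
 [-0.001 -0.002 -1.   ]] [0.56  0.015 0.075]
```

View pics/side3.png

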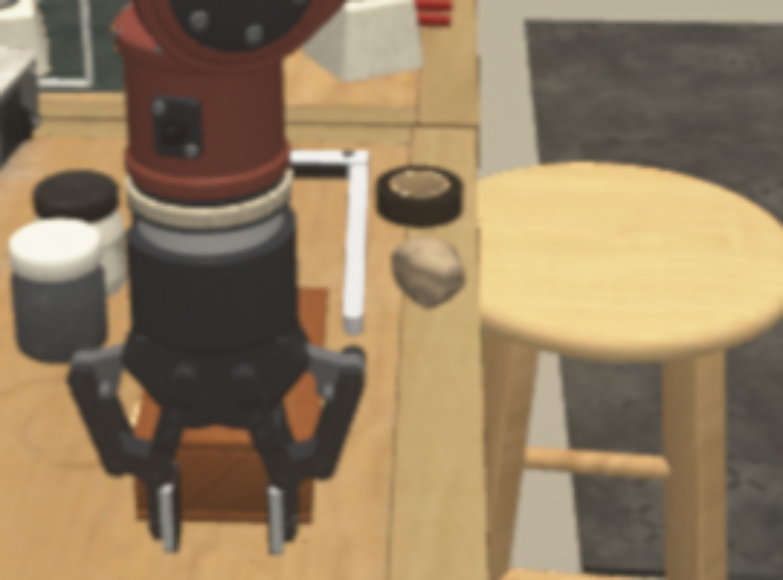

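The side crop shows the half-open hand squarely behind the box end, with tips low and clear of everything.

{"name": "send_rows", "arguments": {
  "series": [
    [0, [-6, 0, 0], 0],
    [0, [-12, 0, 0], 0],
    [0, [-16, 0, 0], 0],
    [0, [-18, 0, 0], 0],
    [0, [-20, 0, 0], 0],
    [0, [-22, 0, 0], 0],
    [0, [-24, 0, 0], 0],
    [0, [-26, 0, 0], 0],
    [0, [-28, 0, 0], 0],
    [0, [-30, -0.3, 0], 0],
    [0, [-32, -0.6, 0], 0],
    [0, [-34, -0.9, 0], 0],
    [0, [-36, -1.2, 0], 0],
    [0, [-38, -1.5, 0], 0],
    [0, [-40, -1.8, 0], 0],
    [0, [-42, -2.1, 0], 0],
    [0, [-44, -2.4, 0], 0],
    [0, [-45, -2.4, 0], 0],
    [0, [-46, -2.4, 0], 0],
    [0, [-46, -2.4, 0], 0]
  ]
}}

```text
clock: 12.8
tcp_pos: [504.7, 267.0, 31.3]
ee_rot: [[-0.032, 0.999, -0.0], [0.999, 0.032, -0.0], [-0.0, -0.0, -1.0]]
wrist_force: [-1.1, -0.2, -0.7]
grip_width: 0.502
gripper_force: 0.2
```

```bash
python3 w.py w5
```

```text
12.8 [504.659 266.979  31.304] [[-0.032  0.999 -0.   ]
 [ 0.999  0.032 -0.   ]
 [-0.    -0.    -1.   ]] [-1.09  -0.156 -0.69 ]
```

View pics/w5.png

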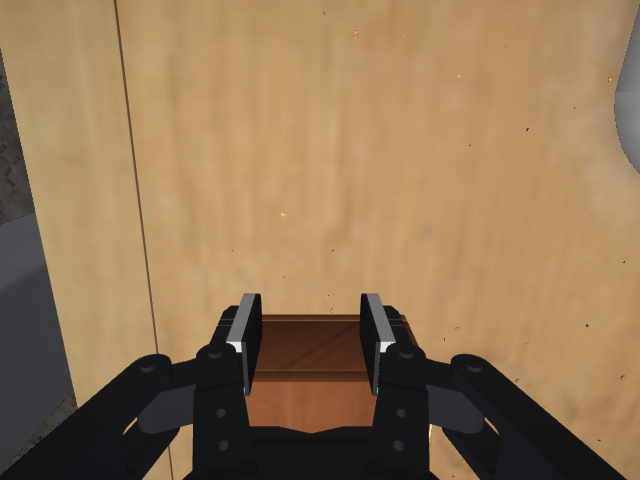

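This view is too low to show the rails (only the box end between the fingers, rows 318–380). I'll back off and repeat the overhead relative check before entering the lane.

{"name": "send_rows", "arguments": {
  "series": [
    [0, [8, 0, 0], 0],
    [0, [18, 0, 0], 0],
    [0, [18, 0, -40], 0],
    [0, [18, 0, -90], 0],
    [0, [18, 0, -135], 0],
    [0, [0, 0, -171], 0],
    [0, [-30, 0, -171], 0],
    [0, [-40, 0, -171], 0],
    [0, [-40, 0, -171], 0],
    [0, [-40, 0, -171], 0]
  ]
}}

```text
clock: 13.85
tcp_pos: [505.2, 227.7, 201.1]
ee_rot: [[-0.032, 0.999, -0.002], [0.999, 0.032, 0.0], [0.0, -0.002, -1.0]]
wrist_force: [0.4, 0.0, 0.1]
grip_width: 0.496
gripper_force: 0.0
```

```bash
python3 w.py w6;python3 rel.py w6 195 285 375 420; python3 m.py w6 | sed -n 4,10p
```

```text
13.85 [505.192 227.685 201.068] [[-0.032  0.999 -0.002]
 [ 0.999  0.032  0.   ]
 [ 0.    -0.002 -1.   ]] [0.418 0.035 0.103]
lid left bay x mean -45.8 at y 183..259 slope 0.000 n 90
lid right bay x mean 43.6 at y 183..259 slope -0.001 n 90
near rail left bay x mean -63.1 at y 3..61 slope 0.004 n 40
near rail right bay x mean -51.5 at y 3..61 slope 0.006 n 40
far rail left bay x mean 51.5 at y 4..59 slope -0.020 n 40
far rail right bay x mean 63.3 at y 4..47 slope -0.053 n 27
far end row [351] [[  1.95  116.253]]
box poly [[255, 186], [259, 259], [367, 259], [371, 187], [362, 177], [271, 177]]
[[460.998 255.03   50.   ]
 [463.291 194.869  50.   ]
 [551.438 197.775  50.   ]
 [549.677 257.137  50.   ]
 [542.213 264.559  50.   ]
 [473.244 262.323  50.   ]]
```

The box origin is at bay x ≈ -1.6 with yaw 0 relative to the rails, as intended. About 214 mm of travel remains.

{"name": "send_rows", "arguments": {
  "series": [
    [0, [30, 0, 0], 0],
    [0, [58, 0, 0], 0],
    [0, [58, 0, 40], 0],
    [0, [58, 0, 85], 0],
    [0, [58, 0, 125], 0],
    [0, [58, 0, 155], 0],
    [0, [58, 0, 171], 0],
    [0, [58, 0, 171], 0],
    [0, [52, 0, 171], 0],
    [0, [47, 0, 171], 0],
    [0, [44, 0, 171], 0],
    [0, [42, 0, 171], 0],
    [0, [40, 0, 171], 0],
    [0, [38, 0, 171], 0],
    [0, [36, 0, 171], 0],
    [0, [33, 0, 171], 0],
    [0, [30, 0, 171], 0],
    [0, [26, 0, 171], 0],
    [0, [22, 0, 171], 0],
    [0, [18, 0, 171], 0]
  ]
}}

```text
clock: 15.9
tcp_pos: [505.4, 244.8, 31.2]
ee_rot: [[-0.032, 0.999, -0.0], [0.999, 0.032, -0.0], [-0.0, -0.0, -1.0]]
wrist_force: [-0.3, 2.6, 2.2]
grip_width: 0.502
gripper_force: 1.2
```

{"name": "send_rows", "arguments": {
  "series": [
    [0, [-4, 0, 0], 0],
    [0, [-8, 0, 0], 0],
    [0, [-12, 0, 0], 0],
    [0, [-16, 0, 0], 0],
    [0, [-20, 0, 0], 0],
    [0, [-24, 0, 0], 0],
    [0, [-28, 0, 0], 0],
    [0, [-32, 0, 0], 0],
    [0, [-36, 0, 0], 0],
    [0, [-40, 0, 0], 0],
    [0, [-44, 0, 0], 0],
    [0, [-48, 0, 0], 0],
    [0, [-52, 0, 0], 0],
    [0, [-56, 0, 0], 0],
    [0, [-60, 0, 0], 0],
    [0, [-64, 0, 0], 0],
    [0, [-67, 0, 0], 0],
    [0, [-69, 0, 0], 0],
    [0, [-70, 0, 0], 0],
    [0, [-70, 0, 0], 0]
  ]
}}

```text
clock: 17.9
tcp_pos: [507.6, 174.9, 31.2]
ee_rot: [[-0.032, 0.999, -0.0], [0.999, 0.032, -0.0], [-0.0, -0.0, -1.0]]
wrist_force: [0.3, 1.3, 1.1]
grip_width: 0.499
gripper_force: 0.2
```

```bash
python3 side.py side4
```

```text
(no output)
```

View pics/side4.png

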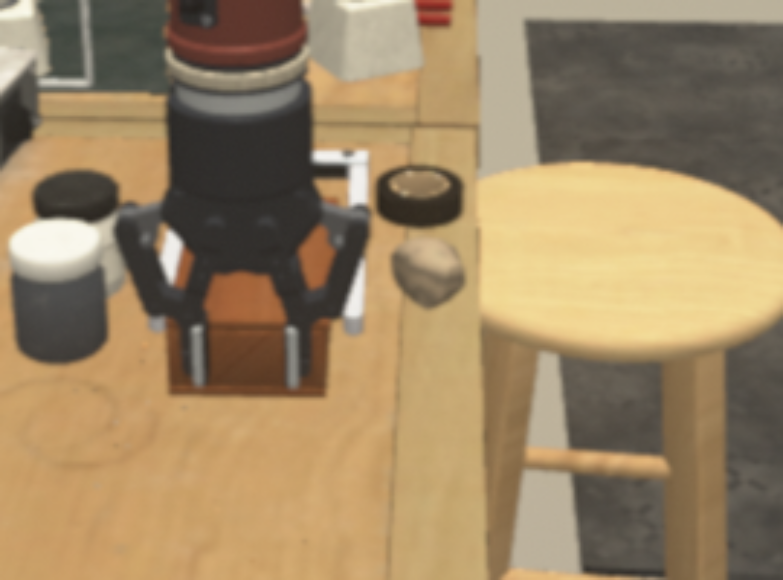

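The side crop shows the box squarely inside the lane with gaps on both sides. That was the last picture, so from here I check by numbers.

{"name": "send_rows", "arguments": {
  "series": [
    [0, [-4, 0, 0], 0],
    [0, [-8, 0, 0], 0],
    [0, [-12, 0, 0], 0],
    [0, [-16, 0, 0], 0],
    [0, [-20, 0, 0], 0],
    [0, [-24, 0, 0], 0],
    [0, [-28, 0, 0], 0],
    [0, [-32, 0, 0], 0],
    [0, [-36, 0, 0], 0],
    [0, [-40, 0, 0], 0],
    [0, [-44, 0, 0], 0],
    [0, [-48, 0, 0], 0],
    [0, [-52, 0, 0], 0],
    [0, [-56, 0, 0], 0],
    [0, [-60, 0, 0], 0],
    [0, [-64, 0, 0], 0],
    [0, [-68, 0, 0], 0],
    [0, [-72, 0, 0], 0],
    [0, [-76, 0, 0], 0],
    [0, [-80, 0, 0], 0]
  ]
}}

```text
clock: 19.95
tcp_pos: [510.2, 94.9, 31.3]
ee_rot: [[-0.032, 0.999, -0.0], [0.999, 0.032, -0.0], [-0.0, -0.0, -1.0]]
wrist_force: [0.3, -0.0, -0.5]
grip_width: 0.498
gripper_force: 0.6
```

{"name": "send_rows", "arguments": {
  "series": [
    [0, [-3, 0, 0], 0],
    [0, [-6, 0, 0], 0],
    [0, [-9, 0, 0], 0],
    [0, [-12, 0, 0], 0],
    [0, [-15, 0, 0], 0],
    [0, [-18, 0, 0], 0],
    [0, [-21, 0, 0], 0],
    [0, [-24, 0, 0], 0],
    [0, [-27, 0, 0], 0],
    [0, [-30, 0, 0], 0],
    [0, [-32, 0, 0], 0],
    [0, [-34, 0, 0], 0],
    [0, [-36, 0, 0], 0],
    [0, [-36, 0, 0], 0]
  ]
}}

```text
clock: 21.35
tcp_pos: [511.5, 58.9, 31.4]
ee_rot: [[-0.032, 0.999, 0.0], [0.999, 0.032, -0.0], [-0.0, 0.0, -1.0]]
wrist_force: [-0.0, 0.4, -0.7]
grip_width: 0.499
gripper_force: 0.0
```

{"name": "send_rows", "arguments": {
  "series": [
    [0, [-1, 0, 0], 0],
    [0, [-2, 0, 0], 0],
    [0, [-3, 0, 0], 0],
    [0, [-4, 0, 0], 0],
    [0, [-4.5, 0, 0], 0],
    [0, [-5, 0, 0], 0]
  ]
}}

```text
clock: 21.95
tcp_pos: [511.7, 54.3, 31.4]
ee_rot: [[-0.032, 0.999, 0.0], [0.999, 0.032, 0.0], [0.0, 0.0, -1.0]]
wrist_force: [0.8, 1.6, 0.1]
grip_width: 0.497
gripper_force: 0.9
```

{"name": "send_rows", "arguments": {
  "series": [
    [0, [-0.5, 0, 0], 0],
    [0, [-1, 0, 0], 0]
  ]
}}

```text
clock: 22.15
tcp_pos: [511.7, 53.3, 31.4]
ee_rot: [[-0.032, 0.999, 0.0], [0.999, 0.032, 0.0], [0.0, 0.0, -1.0]]
wrist_force: [-0.0, 1.6, 1.1]
grip_width: 0.499
gripper_force: 1.0
```

{"name": "send_rows", "arguments": {
  "series": [
    [0, [-0.5, 0, 0], 0],
    [0, [-0.5, 0, 0], 0]
  ]
}}

```text
clock: 22.35
tcp_pos: [511.7, 52.8, 31.4]
ee_rot: [[-0.032, 0.999, 0.0], [0.999, 0.032, -0.0], [-0.0, 0.0, -1.0]]
wrist_force: [-0.3, 2.4, 1.3]
grip_width: 0.503
gripper_force: 0.9
```

{"name": "send_rows", "arguments": {
  "series": [
    [0, [-0.5, 0, 0], 0],
    [0, [-1, 0, 0], 0]
  ]
}}

```text
clock: 22.55
tcp_pos: [511.9, 52.7, 31.4]
ee_rot: [[-0.031, 1.0, 0.001], [1.0, 0.031, 0.002], [0.002, 0.001, -1.0]]
wrist_force: [0.6, 8.0, 0.5]
grip_width: 0.499
gripper_force: 3.5
```

{"name": "send_rows", "arguments": {
  "series": [
    [0, [-0.5, 0, 0], 0],
    [0, [-1, 0, 0], 0]
  ]
}}

```text
clock: 22.75
tcp_pos: [511.9, 52.6, 31.4]
ee_rot: [[-0.031, 1.0, 0.001], [1.0, 0.031, 0.004], [0.004, 0.001, -1.0]]
wrist_force: [0.8, 10.0, 0.6]
grip_width: 0.505
gripper_force: 5.2
```

The force rose to 8–10 N with no further motion at TCP bay y ≈ 61.7, where about 62 was expected, so the box is against the stop. Now I'll retreat straight back, go up and verify.

{"name": "send_rows", "arguments": {
  "series": [
    [0, [2, 0, 0], 0],
    [0, [6, 0, 0], 0],
    [0, [14, 0, 0], 0],
    [0, [25, 0, 0], 0],
    [0, [25, 0, -40], 0],
    [0, [25, 0, -85], 0],
    [0, [25, 0, -130], 0],
    [0, [25, 0, -171], 0],
    [0, [25, 0, -171], 0],
    [0, [25, 0, -171], 0]
  ]
}}

```text
clock: 23.75
tcp_pos: [511.8, 76.3, 203.9]
ee_rot: [[-0.033, 0.999, 0.003], [0.999, 0.033, -0.0], [-0.0, 0.003, -1.0]]
wrist_force: [-0.0, -0.7, -0.6]
grip_width: 0.502
gripper_force: 0.0
```

```bash
python3 w.py w7; cat > fin.py <<'E'
from rel import *
m,c=boxquad(i); a=cv2.approxPolyDP(c,4,True)[:,0]; print(np.c_[a,bay(ray(i,a,50,C))])
for r in (210,230,250,265):
    c=np.flatnonzero(wh[r,150:480])+150; P=bay(ray(i,np.c_[c,c*0+r],14,C)); print(r,np.round(P[:,0]).astype(int).tolist())
E
python3 fin.py w7 235 285 200 215
```

```text
23.75 [511.75   76.298 203.888] [[-0.033  0.999  0.003]
 [ 0.999  0.033 -0.   ]
 [-0.     0.003 -1.   ]] [-0.021 -0.658 -0.551]
lid left bay x mean -43.2 at y 33..67 slope 0.297 n 29
lid right bay x mean 41.5 at y 33..66 slope -0.167 n 31
near rail left bay x mean -63.1 at y 81..94 slope -0.001 n 15
near rail right bay x mean -50.8 at y 81..94 slope -0.201 n 15
far rail left bay x mean 51.4 at y 81..94 slope -0.165 n 15
far rail right bay x mean 63.8 at y 81..94 slope -0.001 n 15
far end row [405] [[  4.799 -98.48 ]]
[[256.    259.    -45.373  52.78 ]
 [362.    258.     42.031  53.531]
 [355.    242.     35.716  67.549]
 [271.    242.    -32.496  67.646]]
210 [-63, -62, -61, -60, -59, -59, -58, -57, -56, -55, -54, -53, -52, -51, 53, 54, 54, 55, 56, 57, 58, 59, 60, 61, 62, 62, 63, 112, 113, 114, 115, 116, 117, 118, 119, 119, 120, 121, 122, 123, 124, 125, 126, 127, 128, 128, 129, 130, 131, 132, 133, 134, 135, 136, 136, 137, 138, 139, 140, 141, 142, 143, 144, 144, 145, 146, 147, 148, 149, 150]
230 [-122, -121, -120, -119, -118, -117, -117, -116, -115, -114, -113, -112, -111, -110, -109,
[... 154 characters left out ...]
94, 94, 95, 96, 97, 98, 99, 100, 101, 102, 103, 104, 104, 105, 106, 107, 108, 109, 110, 111, 112, 113, 114, 114, 115, 116, 117, 118, 119, 120, 121, 122, 123, 124, 124, 125, 126, 127, 128, 129, 130, 131, 132, 133, 133, 134, 135]
250 [-121, -120, -118, -117, -116, -115, -114, -113, -112, -111, -110, -110, -109, -108, -107, -106, -105, -104, -103, -102, -101, -100, -99, -98, -98, -63, -62, -61, -60, -59, -58, -57, -56, -55, -54, -53, -52, -51, 52, 53, 54, 55, 56, 56, 57, 58, 59, 60, 61, 62, 63, 84, 93, 93, 94, 95, 96, 97, 98, 99, 100, 101, 102]
265 [-116, -115, -63, -62, -61, -60, -59, -58, -57, -56, -55, -54, -53, -52, 53, 54, 54, 55, 56, 57, 58, 59, 60, 61, 62, 63, 93, 94, 95, 96, 97, 98, 99]
```

```bash
python3 -c "
from plant import arm;print(arm.hand_in())"
```

```text
the job is handed in; nothing more can be done
None
```

I lined the box up with the lane and pushed it home against the stop bar (measured end within about 1–2 mm of the stop, 8–10 N contact force). I saw no contact with the strips. The hand is clear, and I handed the job in at about 24 s with no verdict returned.

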